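# Close the arepa press and tuck its board under the clamp lip

### The job

Close the wooden arepa press: with the fingertips, fold its raised, sprung top board down flat, then, keeping it pressed down, push it forward so that its front edge is tucked well beneath the steel lip of the clamp and it stays shut when you let go. Push and press only, without forcing it, and leave the salt shaker, bowl and spatula where they are.

Things in the scene. Friction and masses are not known exactly. Their poses are not given: they have to be found in the camera images.
- press: the arepa press, fixed to the counter: a wooden base board 180 x 140 mm, top at 28 mm, on which a top board is hinged. Origin on the counter in the middle of the press; its +x axis points from the hinge (85 mm behind the origin) horizontally to the retaining lip (66 mm ahead of it), y along the hinge, z up. The hinge is carried by two steel cheeks at y = +-72 mm, whose tops are 60 mm above the counter
- board_fold (a joint): angle of the top board about the hinge, rad: 0 = folded down flat (its stop), 1.57 = standing upright, up to 1.95 = leaning back from the lip. The board is wood, 132 mm wide, 12 mm thick, reaching from the hinge axis to its front edge 145 mm away, the axis at mid-thickness; a 10 mm thick round pad sits on its underside. A spring lifts it again to about half open whenever it is let go untucked: 0.15 to 0.25 Nm near flat, next to nothing near upright
- board_slide (a joint): how far the hinge pin, with the whole top board, has slid forward in its slots towards the lip, m: 0 = fully back, 0.022 = fully forward; it stays where it is left and takes about 5 N to slide. Within 3 mm of fully back at the start. The board can swing down past the lip only when nearly fully back (less than about 5 mm forward); farther forward it would land on top of the lip
- hinge_axis (a point): middle of the hinge axis, 45 mm above the counter; moves with board_slide; axes as the press
- board_edge (a point): middle of the board's front edge, on the face that is on top when the board is flat; x points from the hinge to this edge, z out of that face
- finger_stop (a point): foot of the finger stop on that same face: a wooden step 92 mm wide and 10 mm high, 95 mm from the hinge axis, facing the hinge; on the other side a ramp falls away to the board 120 mm from the axis. Fingertips set on the board between hinge and stop can press the board down and push against the stop towards the lip. This point is the middle of the step's foot; axes as board_edge
- lip_edge (a point): middle of the free edge of the clamp's retaining lip, on its underside, 55 mm above the counter; axes as the press. The lip is a level steel plate 70 mm wide and 4 mm thick that reaches from here 22 mm ahead to an upright plate. The flat board's upper face lies 51 mm above the counter, so it passes 4 mm below the lip; untucked, its edge is 3 to 6 mm short of the lip's edge, fully forward it is 16 mm beneath it
- salt_shaker: loose glass salt shaker with a steel cap, 48 mm across, 80 mm tall; origin in the centre of its foot
- bowl: loose blue plastic bowl, 130 mm across, 55 mm tall; origin in the centre of its foot
- spatula: loose bamboo spatula lying on the counter beyond the lip, 290 mm long, up to 55 mm wide, 7 mm thick; origin in the middle of its underside, x along it

How it is judged:
By the outcome, as a careful person would: the job done as asked, in the order asked, and still so for the second after the job is handed in, with the robot touching nothing.
It also fails if it takes over 38 s, if anything falls off the work surface, if the arm or the gripper's body presses on something with over 40 N, if the wrist force passes 120 N, or if a joint passes its speed limit or range.

### The arm

A 6-joint arm with a two-finger parallel gripper is mounted at the origin on the work surface. World frame = base frame: x ahead of the robot, y to its left, z up, the work surface at z = 0. Lengths are in m, angles in rad, forces in N, time in s.
With the tool pointing down it reaches from about 0.375 to 0.975 m from the base axis. Payload 3.8 kg.
Tool frame: the origin (TCP) lies where the fingers leave the gripper's body, on its centre line; the fingertips stand 73 mm ahead of it and the grasp point (between the pads) lies 54 mm ahead of it (nose_length is the distance from the TCP to the fingertips, in m); z points along the fingers, y is the line along which they close (so a half turn about z gives the same grasp; the last joint's range is limited). The gripper opens to 85 mm and grips with 20 to 120 N. Pads are 22 mm wide; open, the fingers measure 114 mm over their backs; the gripper's body (76 mm by 85 mm) begins 54 mm behind the grasp point. The pads swing forward as they close: fully open they stand 13 mm farther back than shut.
Start: joints at [-1.374, 0.264, 1.604, -0, 1.274, -0.037], TCP at [0.156, -0.657, 0.304] pointing down, gripper open.
Joint ranges: [-2.63, 2.63], [-0.94, 2.18], [0.31, 2.57], [-1.31, 4.45], [0, 2.66], [-2.55, 2.55]. Speed limits (rad/s): [2.57, 2.57, 3.14, 3.14, 3.14, 3.14].

### API

Orientations are given as a rotation vector (axis times angle).
In Python, from workcell import read_state, read_camera, calibration, finish_job, look_for, cut_out, tip_of, nose_length gives the robot as it stands.
- The arm moves only by the tool step_arm, never from a script. Its argument "targets" is a list of rows, each a list of 3 entries, a list of its own where there are three numbers: the turn, a rotation vector about the tool's x, y, z in rad, then the shift along the tool's x, y, z in mm, then the finger opening in mm, from 0 to 85.4. In form: [[[ax, ay, az], [x, y, z], grip], ...]. A call has 1 to 5 rows; each row shifts and turns the commanded pose from where the row before left it, along the tool's axes as they then stand; what a row does not reach is not made up. A row lasts 1/12 s, in which the tool goes at most 41.7 mm and 7.16 degrees, less where a joint would pass 70% of its speed; a pose out of reach is approached as far as the arm can. A call with a gripper value outside its range is refused whole. The fingers move at their own pace and stop on an object; "grip_force" is the grip in N (left out, the last holds). Time passes only in rows, so rows that do not move let the fingers close. It gives the time, the measured TCP pose, the force, the opening and the grip force at its end, in the units of the state.
- read_state(): the state, without advancing time (a new reading comes with each control period).
- read_camera(name): name is "scene" or "top" or "wrist"; returns the picture (480x640x3 uint8, red, green, blue); there is no depth.
- calibration(name): a dict with "camera_matrix" (3x3 intrinsics, pixels), "R" (3x3) and "t" (3): a world point X has camera coordinates R X + t. Camera axes: x right, y down, z forward; pixel columns grow to the right and rows downward; lengths in m; the calibration is good to about 2 mm. A picture is of the moment at which its call begins: read the wrist's pose just before it. calibration takes no time and is no camera call; for the wrist camera it gives the pose at the moment of the call.
- finish_job(): hands the job in; it is judged then, once.
Trained networks look in the newest picture that a camera, given by its name, has taken for a name from the list of things; names that differ only in an ending like _2 or _b are one class to them, and where a whole thing is asked for, a point or a joint stands for the part that bears it (a point fixed in the world has none). Each returns a list of dicts, best first, with "score" (0 to 1); they miss things now and then, are a little off and sometimes report something else, mostly with a low value. They report only what shows in the picture. A call takes as long as a camera call.
- look_for(camera, query): "extent" ([left, top, right, bottom] in pixels, round what is visible of it).
- cut_out(camera, query): "region" (480x640 bool, what is visible of it) and "extent" ([left, top, right, bottom] in pixels, round what is visible of it).
- tip_of(camera, query): "at" ([row, column] in pixels: a listed point, or the origin of a listed thing).
The state is a dict: "time": time; "q": joint angles; "joint_vel": joint speeds; "joint_torque": joint torques, N m; "tool_pos": TCP position; "tcp_rot": TCP orientation; "wrist_force": force on the tool from outside, world axes, zero at the start; "torque": the same for the moment, N m; "width": opening from 0.0 (shut) to 1.0 (fully open); "grip_force": force on a finger pad.
Only numpy, scipy, OpenCV 4.12 (cv2) and the standard library are available. Lean on these libraries where they do the work, as an engineer would, in place of code of your own. Each camera call takes 0.05 s, during which the arm holds its last target. There are 200 camera calls.

## Working session

There is one attempt and no reset: what is moved stays moved. The work goes in short steps, Python scripts to look and compute and a tool call to move; the robot and the scene stay as the last step left them, time stands still between calls to the robot, and variables do not carry over. Pictures are saved under pics/ and viewed, at most 10 in all, crops included, and the job is handed in when it is done.

Besides the shell and the picture viewer there is one more tool, called after "Request:" as name([rows], argument=value, ...), one row to a line, values as JSON. step_arm: Moves the arm, as the interface text tells. Its arguments: {"type":"object","properties":{"targets":{"type":"array","items":{"type":"array"}},"grip_force":{"type":"number"}},"required":["targets"]}

```bash
mkdir -p pics; python3 - <<'E'
from workcell import *
import cv2,numpy as np
s=read_state();print({k:np.round(v,3) for k,v in s.items()},nose_length)
ims=[]
for c in("scene","top"):
    im=read_camera(c);ims.append(im[:,:,::-1])
    K=calibration(c);print(c,K["camera_matrix"].tolist(),np.round(K["R"],3).tolist(),np.round(K["t"],3).tolist())
    for q in("press","hinge_axis","board_edge","finger_stop","lip_edge","salt_shaker","bowl","spatula"):
        r=tip_of(c,q);print(q,[(np.round(x["at"]).tolist(),round(x["score"],2)) for x in r[:2]])
cv2.imwrite("pics/a.png",cv2.resize(ims[0],(800,600)));cv2.imwrite("pics/b.png",cv2.resize(ims[1],(800,600)))
E
```

```text
{'time': np.float64(0.0), 'q': array([-1.374,  0.265,  1.605,  0.   ,  1.274, -0.037]), 'joint_vel': array([ 0.   ,  0.001, -0.   ,  0.001, -0.002,  0.   ]), 'joint_torque': array([-2.0000e-03, -5.1511e+01, -3.6731e+01, -0.0000e+00,  1.3000e-02,
       -0.0000e+00]), 'tool_pos': array([ 0.156, -0.656,  0.303]), 'tcp_rot': array([-3.118, -0.366,  0.   ]), 'wrist_force': array([ 0.088, -0.287, -0.66 ]), 'torque': array([-0.033, -0.032, -0.02 ]), 'grip_force': np.float64(0.0), 'width': np.float64(1.002)} 0.0726
scene [[484.82951264314823, 0.0, 315.18699793192104], [0.0, 484.82951264314823, 243.23685443577241], [0.0, 0.0, 1.0]] [[0.597, 0.802, 0.017], [0.476, -0.337, -0.812], [-0.646, 0.493, -0.583]] [-0.427, -0.213, 1.225]
press []
hinge_axis [([172.0, 271.0], 0.71), ([143.0, 268.0], 0.51)]
board_edge [([143.0, 272.0], 0.73)]
finger_stop [([171.0, 273.0], 0.59)]
lip_edge [([248.0, 344.0], 0.89), ([291.0, 222.0], 0.66)]
salt_shaker [([230.0, 394.0], 0.73)]
bowl [([292.0, 220.0], 0.92)]
spatula [([324.0, 378.0], 0.58)]
top [[451.09523282285517, 0.0, 328.13814156985575], [0.0, 451.09523282285517, 240.54525862683656], [0.0, 0.0, 1.0]] [[0.148, -0.989, 0.005], [-0.967, -0.146, -0.208], [0.206, 0.026, -0.978]] [-0.035, 0.635, 0.813]
press [([275.0, 305.0], 0.96)]
hinge_axis [([315.0, 302.0], 0.76), ([326.0, 296.0], 0.2)]
board_edge [([324.0, 296.0], 0.68)]
finger_stop [([321.0, 299.0], 0.82), ([239.0, 303.0], 0.53)]
lip_edge [([241.0, 302.0], 0.77)]
salt_shaker [([247.0, 218.0], 0.91)]
bowl [([290.0, 392.0], 0.64), ([272.0, 306.0], 0.57)]
spatula [([183.0, 328.0], 0.91)]
```

View pics/a.png

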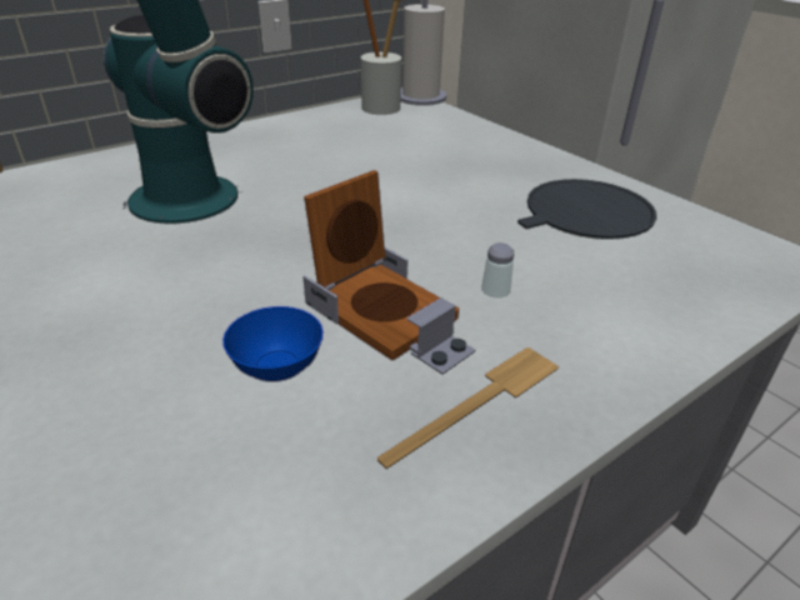

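View pics/b.png

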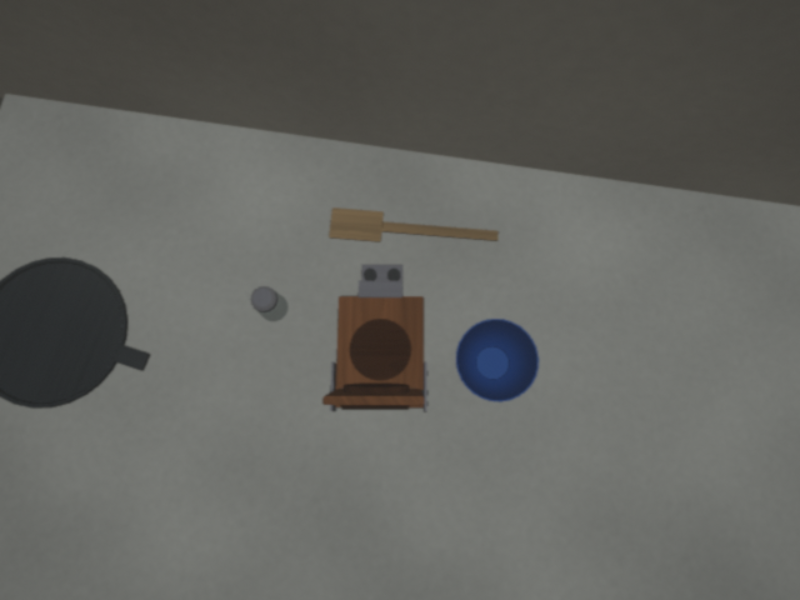

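The board stands roughly upright, with its hinge towards the robot and the lip beyond. The bowl is to the right of the press, at (497,360) in the top view. The shaker is to the left, at (264,299), and the spatula lies past the lip. Next I'll work out the press pose.

```bash
cat > h.py <<'E'
import numpy as np
from workcell import *
def ray(c,rc,z):
    K=calibration(c);R,t=np.array(K["R"]),np.array(K["t"]);M=np.array(K["camera_matrix"])
    d=R.T@np.linalg.solve(M,[rc[1],rc[0],1]);o=-R.T@t
    return o+d*(z-o[2])/d[2]
def proj(c,X):
    K=calibration(c);p=np.array(K["camera_matrix"])@(np.array(K["R"])@X+np.array(K["t"]));return p[:2]/p[2]
E
python3 - <<'E'
from h import *
import cv2
print("lip",ray("scene",(248,344),.055),ray("top",(241,302),.055))
print("press",ray("top",(275,305),0))
print("bowl",ray("top",(290,392),0),ray("scene",(292,220),0),"salt",ray("top",(247,218),0))
a=ray("top",(237.6,272),.028);b=ray("top",(237.6,338.4),.028);print("corners",a,b,np.linalg.norm(a-b),np.degrees(np.arctan2(*(a-b)[:2])))
t=read_camera("top")[:,:,::-1];s=read_camera("scene")[:,:,::-1]
cv2.imwrite("pics/c.png",np.hstack([cv2.resize(t[190:340,230:380],(400,400),interpolation=2),cv2.resize(s[130:290,230:390],(400,400),interpolation=2)]))
E
```

```text
lip [0.641181   0.11613222 0.055     ] [0.62752182 0.11097023 0.055     ]
press [0.56855016 0.09798124 0.        ]
bowl [ 0.56454822 -0.08378663  0.        ] [ 0.56057728 -0.08556622  0.        ] salt [0.59965427 0.28737941 0.        ]
corners [0.63081008 0.17489775 0.028     ] [0.65105046 0.0409155  0.028     ] 0.13550246450570191 -8.590582874167593
```

View pics/c.png

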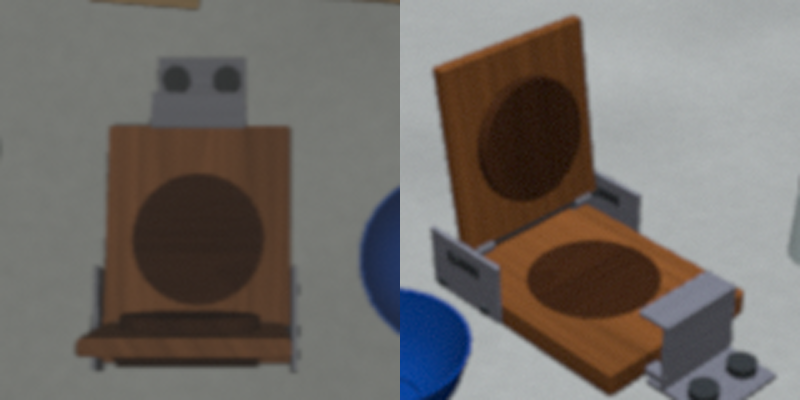

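```bash
python3 - <<'E'
from h import *
from scipy.optimize import least_squares as ls
T=lambda u,v:(230+u/2.667,190+v/2.667); S=lambda u,v:(230+(u-400)/2.5,130+v/2.5)
base=[("top",(.09,.07,.028),T(110,126)),("top",(.09,-.07,.028),T(291,126)),("scene",(.09,-.07,.028),S(612,374)),
("top",(.066,.035,.059),T(151,127)),("top",(.066,-.035,.059),T(248,127)),("scene",(.066,-.035,.059),S(640,312)),("scene",(.066,.035,.059),S(704,271))]
brd=[("top",.066,T(82,347)),("top",-.066,T(292,348)),("scene",-.066,S(438,71)),("scene",.066,S(578,18))]
def res(p):
    x,y,w,th,*d=p;d=np.array(d);c,s=np.cos(w),np.sin(w);R=np.array([[c,-s,0],[s,c,0],[0,0,1]]);o=np.array([x,y,0])
    r=[]
    for cam,X,px in base: r+=list(proj(cam,o+R@np.array(X))-px+(d if cam=="scene" else 0))
    for cam,yy,px in brd: r+=list(proj(cam,o+R@np.array([-.0835+.145*np.cos(th),yy,.045+.145*np.sin(th)]))-px+(d if cam=="scene" else 0))
    return r+list(d/3)
f=ls(res,[.56,.1,-.1,1.6,0,0]);print(f.x,np.round(f.fun,1))
E
```

```text
[0.56109582 0.09560009 0.14739918 1.62280896 3.29480974 0.86068671] [-0.  -4.1  0.6 -4.   3.3  3.9  0.2  3.9 -0.5  4.  -3.1 -1.4 -1.  -1.4
 -2.   0.1  1.2 -0.2 -0.4 -0.4  0.8 -0.8  1.1  0.3]
```

```bash
cat > fit.py <<'E'
from h import *
from scipy.optimize import least_squares as ls
T=lambda u,v:(230+u/2.667,190+v/2.667); S=lambda u,v:(230+(u-400)/2.5,130+v/2.5)
base=[("top",(1,.07,.028),T(110,126)),("top",(1,-.07,.028),T(291,126)),("scene",(1,-.07,.028),S(612,374)),
("top",(.066,.035,.059),T(151,127)),("top",(.066,-.035,.059),T(248,127)),("scene",(.066,-.035,.059),S(640,312)),("scene",(.066,.035,.059),S(704,271))]
brd=[("top",.066,T(82,347)),("top",-.066,T(292,348)),("scene",-.066,S(438,71)),("scene",.066,S(578,18))]
def res(p):
    x,y,w,th,b,*d=p;d=np.array(d);c,s=np.cos(w),np.sin(w);R=np.array([[c,-s,0],[s,c,0],[0,0,1]]);o=np.array([x,y,0])
    r=[]
    for cam,X,px in base: r+=list(proj(cam,o+R@np.array([X[0] if X[0]<1 else b,*X[1:]]))-px+(d if cam=="scene" else 0))
    for cam,yy,px in brd: r+=list(proj(cam,o+R@np.array([-.0835+.145*np.cos(th),yy,.045+.145*np.sin(th)]))-px+(d if cam=="scene" else 0))
    return r+list(d/3)
f=ls(res,[.56,.1,.1,1.6,.08,0,0]);print(f.x,np.round(f.fun,1))
x,y,w=f.x[:3];c,s=np.cos(w),np.sin(w)
g=read_state();from scipy.spatial.transform import Rotation as Q
print(Q.from_rotvec(g["tcp_rot"]).as_matrix().round(3),np.array([[c,s],[-s,c]])@(g["tool_pos"][:2]-[x,y]))
E
python3 fit.py
```

```text
[0.56817857 0.09669053 0.15208241 1.66899747 0.07430621 2.69750366
 0.50662475] [-0.3  0.1  0.4 -0.  -0.7  1.1  0.1  0.4 -0.7  0.3 -0.4  0.1  1.5 -0.2
 -1.7 -0.   1.5 -0.7 -0.9 -0.2  0.1 -0.8  0.9  0.2]
[[ 0.973  0.232  0.   ]
 [ 0.232 -0.973 -0.   ]
 [ 0.     0.    -1.   ]] [-0.52116958 -0.68224041]
```

Request:
step_arm([
  [[0,0,0],[20.3,-32.5,-1],0],
  [[0,0,0],[20.3,-32.5,-1],0],
  [[0,0,0],[20.3,-32.5,-1],0],
  [[0,0,0],[20.3,-32.5,-1],0],
  [[0,0,0],[20.3,-32.5,-1],0],
])

```text
time: 1.42
tool_pos: [0.2177, -0.4734, 0.3088]
tcp_rot: [-3.12, -0.365, -0.0]
wrist_force: [0.8, 0.1, -0.2]
width: 0.303
grip_force: 0.0
```

Request:
step_arm([
  [[0,0,0],[20.3,-32.5,-1],0],
  [[0,0,0],[20.3,-32.5,-1],0],
  [[0,0,0],[20.3,-32.5,-1],0],
  [[0,0,0],[20.3,-32.5,-1],0],
  [[0,0,0],[20.3,-32.5,-1],0],
])

```text
time: 1.83
tool_pos: [0.2786, -0.2917, 0.3141]
tcp_rot: [3.12, 0.365, 0.001]
wrist_force: [1.2, 0.0, 0.5]
width: 0.002
grip_force: 0.0
```

Request:
step_arm([
  [[0,0,0],[20.3,-32.5,-1],0],
  [[0,0,0],[20.3,-32.5,-1],0],
  [[0,0,0],[20.3,-32.5,-1],0],
  [[0,0,0],[20.3,-32.5,-1],0],
  [[0,0,0],[20.3,-32.5,-1],0],
])

```text
time: 2.25
tool_pos: [0.3397, -0.1101, 0.3194]
tcp_rot: [3.119, 0.365, 0.002]
wrist_force: [0.4, 0.3, -0.0]
width: -0.001
grip_force: 0.0
```

Request:
step_arm([
  [[0,0,0],[20.3,-32.5,-1],0],
  [[0,0,0],[20.3,-32.5,-1],0],
  [[0,0,0],[20.3,-32.5,-1],0],
  [[0,0,0],[20.3,-32.5,-1],0],
  [[0,0,0.082],[0,0,0],0],
])

```text
time: 2.67
tool_pos: [0.3898, 0.0393, 0.3237]
tcp_rot: [-3.128, -0.249, -0.004]
wrist_force: [0.5, -0.2, -0.2]
width: 0.003
grip_force: 0.0
```

Request:
step_arm([
  [[0,0.12,0],[0,0,0],0],
  [[0,0.12,0],[0,0,0],0],
  [[0,0.12,0],[0,0,0],0],
  [[0,0.12,0],[0,0,0],0],
  [[0,0.12,0],[0,0,0],0],
])

```text
time: 3.08
tool_pos: [0.3887, 0.0336, 0.3239]
tcp_rot: [-2.947, -0.225, -0.923]
wrist_force: [-0.7, 0.0, 0.3]
width: -0.003
grip_force: 0.0
```

```bash
cat > st.py <<'E'
from h import *
from scipy.spatial.transform import Rotation as Q
from workcell import nose_length
s=read_state();w=.152;Rp=Q.from_euler("z",w).as_matrix();o=np.array([.568,.0967,0])
R=Rp.T@Q.from_rotvec(s["tcp_rot"]).as_matrix();p=Rp.T@(s["tool_pos"]-o)
print("t",s["time"],"q",s["q"].round(3));print("R",R.round(3).tolist());print("tcp press mm",(p*1e3).round(1),"tip",((p+R[:,2]*nose_length)*1e3).round(1),nose_length,"F",(Rp.T@s["wrist_force"]).round(1))
E
python3 st.py
```

```text
t 3.0833 q [-0.064 -0.689  2.43   0.169  0.811  1.275]
R [[0.821, 0.0, 0.571], [0.001, -1.0, -0.001], [0.571, 0.001, -0.821]]
tcp press mm [-186.8  -35.2  323.9] tip [-145.3  -35.2  264.3] 0.0726 F [-0.7  0.1  0.3]
```

```bash
cat > plan.py <<'E'
from h import *
import sys
from scipy.spatial.transform import Rotation as Q
from workcell import nose_length as N
def pose(C,tau):  # front corner C (press x,z mm), tilt -> tcp
    x=np.array([np.cos(tau),np.sin(tau)]);z=np.array([np.sin(tau),-np.cos(tau)])
    return np.array(C)-11*x-N*1e3*z
def rows(wps,y=0):
    s=read_state();Rp=Q.from_euler("z",.152).as_matrix();o=np.array([.568,.0967,0])
    R=Rp.T@Q.from_rotvec(s["tcp_rot"]).as_matrix();p=1e3*Rp.T@(s["tool_pos"]-o);cy=p[1];t0=np.arctan2(R[0,2],-R[2,2])
    p=p[[0,2]]
    for k,(C,tau) in enumerate(wps):
        d=pose(C,tau)-p;x=np.array([np.cos(t0),np.sin(t0)]);z=np.array([np.sin(t0),-np.cos(t0)])
        a=np.round([d@x,d@z],1);dy=round(-(y-cy)/(len(wps)-k),1);cy-=dy
        dt=round(tau-t0,3);print(f"[[0,{dt},0],[{a[0]},{dy},{a[1]}],0],")
        p=p+a[0]*x+a[1]*z;t0+=dt
def Cp(th,r,off=0):
    return np.array([-83.5,45])+r*np.array([np.cos(th),np.sin(th)])+(6+off)*np.array([-np.sin(th),np.cos(th)])
E
python3 - <<'E'
from plan import *
t=np.radians(25);a=Cp(1.67,80,45)
s=np.array([-136,270.])
w=[(s+(a-s)*f,np.radians(35)+(t-np.radians(35))*f) for f in (.2,.4,.6,.8,1)];print(a);rows(w)
E
```

```text
[-142.17253377  119.55557512]
[[0,-0.031,0],[-16.0,-7.0,24.3],0],
[[0,-0.035,0],[-14.9,-7.0,24.3],0],
[[0,-0.035,0],[-14.0,-7.1,24.8],0],
[[0,-0.035,0],[-13.1,-7.0,25.4],0],
[[0,-0.035,0],[-12.2,-7.1,25.9],0],
```

Request:
step_arm([
  [[0,-0.031,0],[-16,-7,24.3],0],
  [[0,-0.035,0],[-14.9,-7,24.3],0],
  [[0,-0.035,0],[-14,-7.1,24.8],0],
  [[0,-0.035,0],[-13.1,-7,25.4],0],
  [[0,-0.035,0],[-12.2,-7.1,25.9],0],
])

```text
time: 3.5
tool_pos: [0.3861, 0.069, 0.1793]
tcp_rot: [-3.029, -0.231, -0.662]
wrist_force: [0.8, -0.7, -0.3]
width: -0.001
grip_force: 0.0
```

```bash
python3 st.py; python3 - <<'E'
from plan import *
import cv2
a=read_camera("scene")[:,:,::-1];cv2.imwrite("pics/d.png",cv2.resize(a[60:300,170:490],(800,600)))
t=np.radians(25);b=Cp(1.67,80,45);c=Cp(1.67,80,0)
w=[(b+(c-b)*f,t) for f in (.3,.6,.8)]
ths=np.linspace(1.67,0,18)
w+=[(Cp(h,80),t*np.clip(h/1.67,0,1)) for h in ths]
rows(w)
E
```

```text
t 3.5 q [ 0.098 -0.423  2.528  0.039  0.608  1.489]
R [[0.909, -0.0, 0.417], [-0.0, -1.0, -0.0], [0.417, 0.0, -0.909]]
tcp press mm [-184.     0.2  179.3] tip [-153.8    0.2  113.3] 0.0726 F [ 0.7 -0.9 -0.3]
[[0,0.019,0],[20.2,0.0,-1.0],0],
[[0,0.0,0],[12.7,0.0,4.4],0],
[[0,0.0,0],[8.5,0.1,3.0],0],
[[0,0.0,0],[8.5,0.0,3.0],0],
[[0,-0.025,0],[9.4,0.1,2.1],0],
[[0,-0.026,0],[9.1,0.0,2.7],0],
[[0,-0.026,0],[9.0,0.1,3.2],0],
[[0,-0.025,0],[8.7,0.0,3.7],0],
[[0,-0.026,0],[8.3,0.1,4.2],0],
[[0,-0.026,0],[8.0,0.0,4.7],0],
[[0,-0.025,0],[7.7,0.1,5.1],0],
[[0,-0.026,0],[7.2,0.0,5.5],0],
[[0,-0.026,0],[6.8,0.1,5.9],0],
[[0,-0.025,0],[6.4,0.0,6.2],0],
[[0,-0.026,0],[5.9,0.1,6.5],0],
[[0,-0.026,0],[5.3,0.0,6.8],0],
[[0,-0.025,0],[4.9,0.1,7.0],0],
[[0,-0.026,0],[4.3,0.0,7.3],0],
[[0,-0.026,0],[3.8,0.1,7.3],0],
[[0,-0.025,0],[3.2,0.0,7.5],0],
[[0,-0.026,0],[2.6,0.1,7.6],0],
```

View pics/d.png

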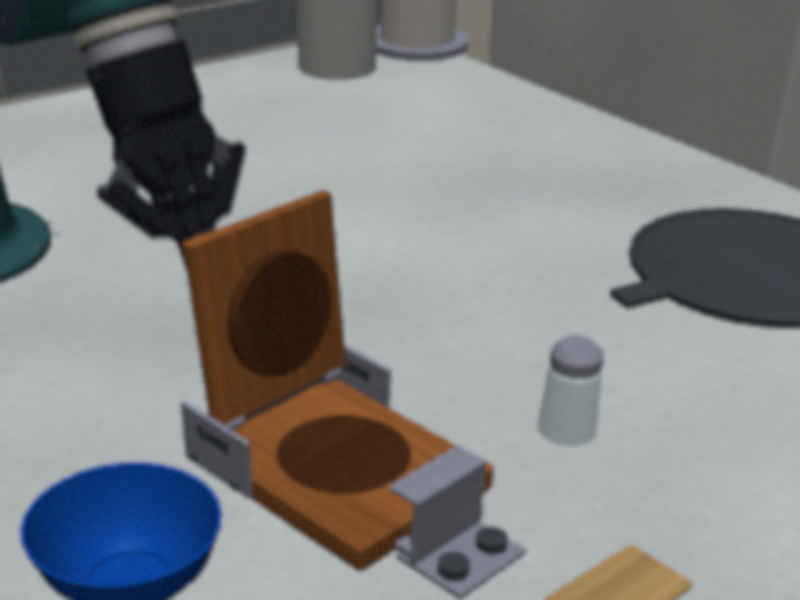

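Request:
step_arm([
  [[0,0.019,0],[20.2,0,-1],0],
  [[0,0,0],[12.7,0,4.4],0],
  [[0,0,0],[8.5,0.1,3],0],
  [[0,0,0],[8.5,0,3],0],
  [[0,-0.025,0],[9.4,0.1,2.1],0],
])

```text
time: 3.97
tool_pos: [0.4435, 0.0772, 0.1942]
tcp_rot: [-3.033, -0.23, -0.648]
wrist_force: [-1.8, 0.5, -0.0]
width: -0.002
grip_force: 0.4
```

Request:
step_arm([
  [[0,-0.026,0],[9.1,0,2.7],0],
  [[0,-0.026,0],[9,0,3.2],0],
  [[0,-0.025,0],[8.7,0,3.7],0],
  [[0,-0.026,0],[8.3,0,4.2],0],
  [[0,-0.026,0],[8,0,4.7],0],
])

```text
time: 4.38
tool_pos: [0.4907, 0.0842, 0.1935]
tcp_rot: [-3.078, -0.234, -0.454]
wrist_force: [-0.5, -0.6, 0.5]
width: -0.003
grip_force: 0.5
```

```bash
python3 st.py; python3 - <<'E'
from plan import *
import cv2
a=read_camera("scene")[:,:,::-1];cv2.imwrite("pics/e.png",cv2.resize(a[60:300,170:490],(800,600)))
E
```

```text
t 4.3833 q [ 0.114 -0.118  2.252  0.016  0.715  1.522]
R [[0.957, -0.0, 0.289], [-0.0, -1.0, -0.0], [0.289, 0.0, -0.957]]
tcp press mm [-78.3  -0.6 193.5] tip [-57.4  -0.7 123.9] 0.0726 F [-0.5 -0.5  0.5]
```

View pics/e.png

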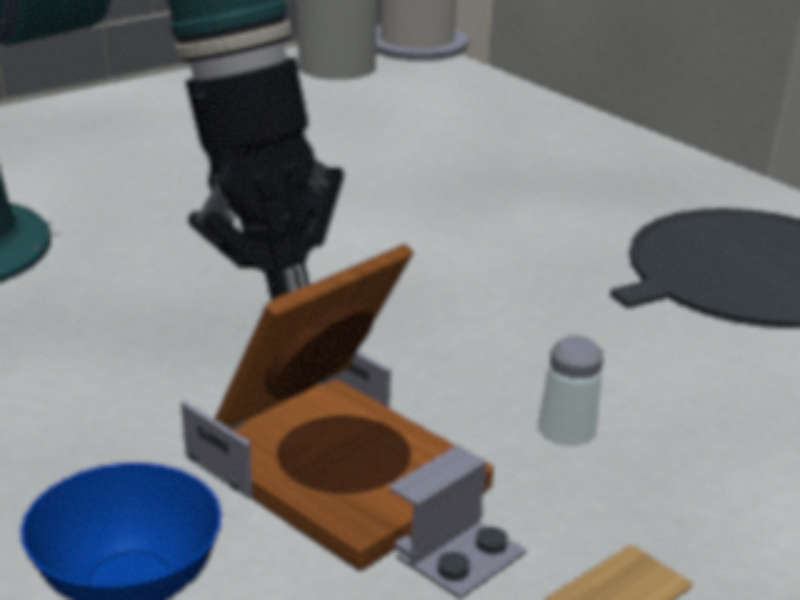

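```bash
python3 st.py; python3 - <<'E'
from plan import *
ths=np.linspace(1.0,0.15,11)
rows([(Cp(h,80),np.radians(25)*h/1.67) for h in ths])
E
```

```text
t 4.4333 q [ 0.114 -0.115  2.248  0.016  0.715  1.522]
R [[0.957, -0.001, 0.289], [-0.001, -1.0, -0.0], [0.289, 0.0, -0.957]]
tcp press mm [-76.4  -0.7 193.8] tip [-55.3  -0.7 124.3] 0.0726 F [ 1.7 -0.5 -0.4]
[[0,-0.032,0],[-1.6,-0.1,11.0],0],
[[0,-0.023,0],[6.4,-0.1,4.7],0],
[[0,-0.022,0],[6.0,-0.1,4.9],0],
[[0,-0.022,0],[5.7,-0.1,5.2],0],
[[0,-0.022,0],[5.4,-0.0,5.5],0],
[[0,-0.022,0],[5.0,-0.1,5.7],0],
[[0,-0.023,0],[4.6,-0.0,5.9],0],
[[0,-0.022,0],[4.3,-0.1,6.0],0],
[[0,-0.022,0],[3.8,-0.0,6.3],0],
[[0,-0.022,0],[3.4,-0.1,6.3],0],
[[0,-0.022,0],[3.0,-0.0,6.4],0],
```

Request:
step_arm([
  [[0,-0.032,0],[-1.6,0,11],0],
  [[0,-0.023,0],[6.4,-0.1,4.7],0],
  [[0,-0.022,0],[6,-0.1,4.9],0],
  [[0,-0.022,0],[5.7,-0.1,5.2],0],
  [[0,-0.022,0],[5.4,0,5.5],0],
])

```text
time: 4.85
tool_pos: [0.5188, 0.0887, 0.1678]
tcp_rot: [-3.108, -0.236, -0.267]
wrist_force: [-1.2, -0.8, 1.9]
width: 0.003
grip_force: 1.1
```

```bash
python3 st.py; python3 - <<'E'
from plan import *
read_camera("top")
for q in ("finger_stop","board_edge"):print(tip_of("top",q)[:1])
read_camera("scene")
for q in ("finger_stop","board_edge"):print(tip_of("scene",q)[:1])
ths=np.linspace(.64,0.15,7)
rows([(Cp(h,80),np.radians(25)*h/1.67) for h in ths])
E
```

```text
t 4.85 q [0.119 0.029 2.15  0.007 0.791 1.534]
R [[0.985, -0.0, 0.171], [-0.0, -1.0, -0.0], [0.171, 0.0, -0.985]]
tcp press mm [-49.9  -0.4 167.8] tip [-37.5  -0.5  96.2] 0.0726 F [-1.3 -0.6  1.9]
[{'at': [272.6, 301.9], 'score': 0.69}]
[{'at': [249.1, 298.5], 'score': 0.9}]
[{'at': [201.4, 304.2], 'score': 0.65}]
[{'at': [191.4, 322.8], 'score': 0.92}]
[[0,-0.007,0],[4.0,-0.0,1.3],0],
[[0,-0.021,0],[4.7,-0.0,5.5],0],
[[0,-0.021,0],[4.4,-0.0,5.7],0],
[[0,-0.022,0],[4.0,-0.0,5.9],0],
[[0,-0.021,0],[3.7,-0.1,5.9],0],
[[0,-0.021,0],[3.2,-0.0,6.1],0],
[[0,-0.022,0],[2.9,-0.1,6.2],0],
```

Request:
step_arm([
  [[0,-0.007,0],[3,0,2],0],
  [[0,-0.021,0],[4.7,0,5.5],0],
  [[0,-0.021,0],[4.4,0,5.7],0],
  [[0,-0.022,0],[4,0,5.9],0],
  [[0,-0.021,0],[3.7,0,5.9],0],
])

```text
time: 5.57
tool_pos: [0.5416, 0.0925, 0.1458]
tcp_rot: [-3.124, -0.238, -0.124]
wrist_force: [-2.1, -0.7, 2.9]
width: -0.005
grip_force: 1.5
```

```bash
python3 st.py; python3 - <<'E'
from plan import *
import cv2
ims=[]
for c,(a,b) in (("top",(210,250)),("scene",(170,250))):
  ims.append(cv2.resize(read_camera(c)[a:a+120,b:b+120,::-1],(400,400)))
  for q in ("finger_stop","board_edge"):print(c,q,tip_of(c,q)[:1])
cv2.imwrite("pics/f.png",np.hstack(ims))
ths=np.linspace(.22,0.0,5)
rows([(Cp(h,80),np.radians(25)*h/1.67) for h in ths])
# predicted pixels of stop for slide 0 / 5mm / hinge
Rp=Q.from_euler("z",.152).as_matrix();o=np.array([.568,.0967,0])
for th in (.25,.3,.35):
  for sl in (0,.006):
    C=np.array([-.085+sl+.145*np.cos(th)-.006*np.sin(th),0,.045+.145*np.sin(th)+.006*np.cos(th)]);print(th,sl,proj("top",o+Rp@C),proj("scene",o+Rp@C))
E
```

```text
t 5.5667 q [0.123 0.143 2.066 0.003 0.853 1.54 ]
R [[0.997, -0.0, 0.08], [-0.0, -1.0, -0.0], [0.08, 0.0, -0.997]]
tcp press mm [-2.670e+01 -1.000e-01  1.458e+02] tip [-20.9  -0.2  73.4] 0.0726 F [-2.2 -0.4  2.9]
top finger_stop [{'at': [184.2, 329.5], 'score': 0.18}]
top board_edge []
scene finger_stop [{'at': [223.0, 314.9], 'score': 0.7}]
scene board_edge [{'at': [223.5, 335.6], 'score': 0.8}]
[[0,-0.024,0],[4.3,-0.0,6.1],0],
[[0,-0.015,0],[1.9,-0.0,4.2],0],
[[0,-0.014,0],[1.8,-0.0,4.2],0],
[[0,-0.014,0],[1.6,-0.1,4.2],0],
[[0,-0.015,0],[1.5,-0.0,4.2],0],
0.25 0 [303.78816066 241.14374715] [332.4500075  229.63045606]
0.25 0.006 [303.81326281 238.06627645] [335.04068378 231.06085441]
0.3 0 [303.60533026 241.55918658] [331.62830731 225.72383685]
0.3 0.006 [303.63091173 238.45509235] [334.2242949  227.14290069]
0.35 0 [303.42101969 242.17361908] [330.65101197 221.77133819]
0.35 0.006 [303.44708936 239.04233088] [333.25086181 223.17834637]
```

View pics/f.png

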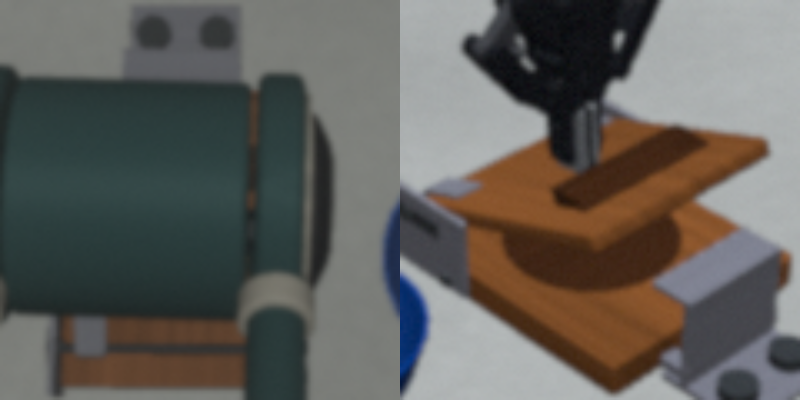

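Request:
step_arm([
  [[0,-0.024,0],[3.3,0,6.1],0],
  [[0,-0.015,0],[1.7,0,4.2],0],
  [[0,-0.014,0],[1.6,0,4.2],0],
  [[0,-0.014,0],[1.4,0,4.2],0],
  [[0,0,0],[0,0,0],0],
])

```text
time: 6.28
tool_pos: [0.5516, 0.0941, 0.1272]
tcp_rot: [-3.131, -0.238, -0.023]
wrist_force: [1.9, -0.3, 2.9]
width: 0.001
grip_force: 1.1
```

```bash
python3 st.py; python3 - <<'E'
from plan import *
import cv2
a=read_camera("scene")[:,:,::-1]
print(tip_of("scene","finger_stop")[:1],tip_of("scene","board_edge")[:1],tip_of("scene","lip_edge")[:1])
cv2.imwrite("pics/g.png",cv2.resize(a[190:290,255:388],(798,600),interpolation=2))
E
```

```text
t 6.2833 q [1.240e-01 2.160e-01 2.018e+00 1.000e-03 8.930e-01 1.543e+00]
R [[1.0, -0.0, 0.015], [-0.0, -1.0, -0.0], [0.015, 0.0, -1.0]]
tcp press mm [-1.660e+01 -1.000e-01  1.272e+02] tip [-15.6  -0.1  54.7] 0.0726 F [ 1.9 -0.5  2.9]
[{'at': [234.1, 316.5], 'score': 0.89}] [{'at': [244.5, 338.6], 'score': 0.81}] [{'at': [247.9, 341.4], 'score': 0.66}]
```

View pics/g.png

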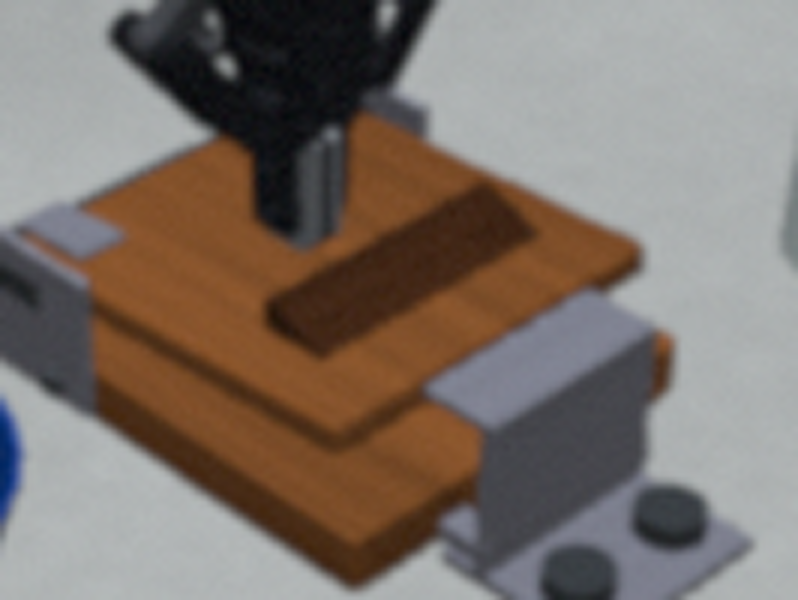

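Request:
step_arm([
  [[0,0,0],[0.3,0,1.5],0],
  [[0,-0.015,0],[0,0,1.5],0],
  [[0,0,0],[0,0,1],0],
  [[0,0,0],[0,0,0],0],
])

```text
time: 6.82
tool_pos: [0.5515, 0.0941, 0.1237]
tcp_rot: [-3.132, -0.238, -0.0]
wrist_force: [2.7, 1.1, 4.1]
width: 0.002
grip_force: 2.0
```

Request:
step_arm([
  [[0,0,0],[0,0,1],0],
  [[0,0,0],[0,0,0],0],
])

```text
time: 6.98
tool_pos: [0.5516, 0.0941, 0.1231]
tcp_rot: [-3.133, -0.238, -0.001]
wrist_force: [1.4, 0.4, 5.8]
width: -0.0
grip_force: 3.3
```

Request:
step_arm([
  [[0,0,0],[0,0,1],0],
  [[0,0,0],[0,0,0],0],
])

```text
time: 7.15
tool_pos: [0.5516, 0.0941, 0.1228]
tcp_rot: [-3.133, -0.238, -0.0]
wrist_force: [0.4, 0.2, 10.6]
width: -0.004
grip_force: 5.3
```

Request:
step_arm([
  [[0,0,0],[0,0,1],0],
  [[0,0,0],[0,0,0],0],
])

```text
time: 7.32
tool_pos: [0.5517, 0.0941, 0.1224]
tcp_rot: [-3.132, -0.238, -0.0]
wrist_force: [-0.9, -0.6, 16.0]
width: -0.001
grip_force: 7.4
```

```bash
python3 st.py; python3 - <<'E'
from plan import *
import cv2
a=read_camera("scene")[:,:,::-1]
print(tip_of("scene","finger_stop")[:1],tip_of("scene","board_edge")[:1],tip_of("scene","lip_edge")[:1])
cv2.imwrite("pics/i.png",cv2.resize(a[190:290,255:388],(798,600),interpolation=2))
E
```

```text
t 7.3167 q [0.124 0.229 2.012 0.    0.9   1.543]
R [[1.0, -0.0, 0.0], [-0.0, -1.0, 0.0], [0.0, -0.0, -1.0]]
tcp press mm [-1.650e+01 -1.000e-01  1.224e+02] tip [-16.5  -0.1  49.8] 0.0726 F [-0.9 -0.5 16. ]
[{'at': [238.0, 312.8], 'score': 0.87}] [{'at': [246.9, 338.0], 'score': 0.63}] [{'at': [246.7, 342.3], 'score': 0.87}]
```

View pics/i.png

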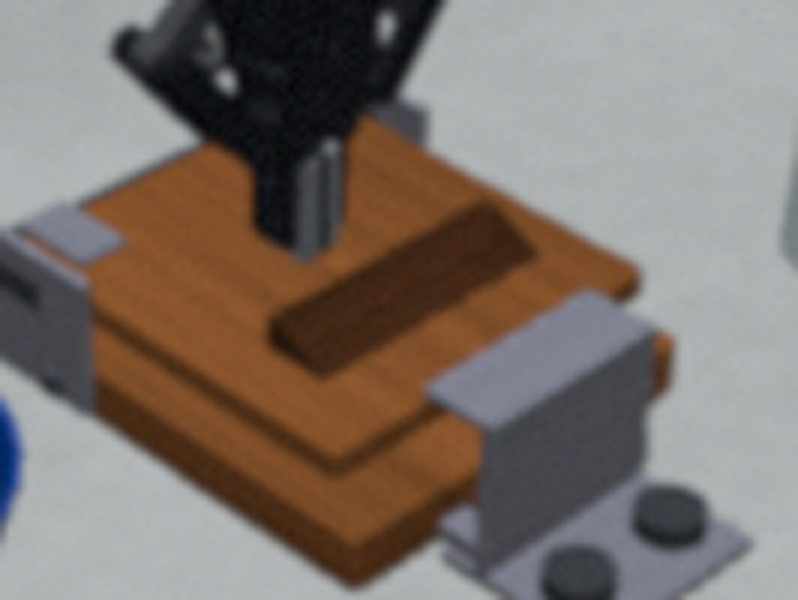

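The board is flat, its edge has dropped below lip level, and it's held with about 16 N. Next I push it forward against the stop.

Request:
step_arm([
  [[0,0,0],[4,0,0],0],
  [[0,0,0],[4,0,0],0],
  [[0,0,0],[4,0,0],0],
  [[0,0,0],[3,0,0],0],
  [[0,0,0],[2,0,0],0],
])

```text
time: 7.93
tool_pos: [0.5675, 0.0965, 0.1223]
tcp_rot: [3.132, 0.238, -0.004]
wrist_force: [-4.8, -1.6, 18.1]
width: 0.005
grip_force: 8.5
```

Request:
step_arm([
  [[0,0,0],[3,0,0],0],
  [[0,0,0],[3,0,0],0],
  [[0,0,0],[3,0,0],0],
  [[0,0,0],[3,0,0],0],
  [[0,0,0],[0,0,0],0],
])

```text
time: 8.35
tool_pos: [0.5763, 0.0979, 0.1216]
tcp_rot: [3.132, 0.238, -0.016]
wrist_force: [-11.8, -1.5, 21.5]
width: 0.002
grip_force: 10.9
```

```bash
python3 st.py; python3 - <<'E'
from plan import *
a=read_camera("scene")[:,:,::-1]
print(tip_of("scene","finger_stop")[:1],tip_of("scene","board_edge")[:1])
E
```

```text
t 8.35 q [ 0.126  0.277  1.952 -0.     0.922  1.545]
R [[1.0, -0.0, -0.01], [-0.0, -1.0, 0.0], [-0.01, -0.0, -1.0]]
tcp press mm [ 8.400e+00 -1.000e-01  1.216e+02] tip [ 7.7 -0.1 49. ] 0.0726 F [-11.9   0.3  21.5]
[{'at': [241.5, 322.9], 'score': 0.76}] [{'at': [251.3, 347.1], 'score': 0.77}]
```

Request:
step_arm([
  [[0,0,0],[3,0,-0.5],0],
  [[0,0,0],[3,0,-0.3],0],
  [[0,0,0],[3,0,0],0],
  [[0,0,0],[3,0,0],0],
  [[0,0,0],[0,0,0],0],
])

```text
time: 8.92
tool_pos: [0.5884, 0.0998, 0.1216]
tcp_rot: [3.132, 0.238, -0.015]
wrist_force: [-8.6, -2.0, 16.1]
width: -0.002
grip_force: 8.0
```

Request:
step_arm([
  [[0,0,0],[2,0,0],0],
  [[0,0,0],[2,0,0],0],
  [[0,0,0],[0,0,0],0],
])

```text
time: 9.17
tool_pos: [0.5914, 0.1003, 0.1213]
tcp_rot: [3.132, 0.238, -0.018]
wrist_force: [-11.8, -1.3, 18.0]
width: 0.004
grip_force: 12.0
```

```bash
python3 st.py; python3 - <<'E'
from plan import *
import cv2
a=read_camera("scene")[:,:,::-1]
print(tip_of("scene","finger_stop")[:1],tip_of("scene","board_edge")[:1])
cv2.imwrite("pics/j.png",cv2.resize(a[190:290,255:388],(798,600),interpolation=2))
E
```

```text
t 9.1667 q [ 0.127  0.303  1.918 -0.     0.932  1.545]
R [[1.0, -0.0, -0.012], [-0.0, -1.0, 0.0], [-0.012, -0.0, -1.0]]
tcp press mm [ 23.7  -0.  121.3] tip [22.8  0.  48.7] 0.0726 F [-11.8   0.5  18. ]
[{'at': [243.1, 323.8], 'score': 0.55}] [{'at': [252.7, 346.5], 'score': 0.78}]
```

View pics/j.png

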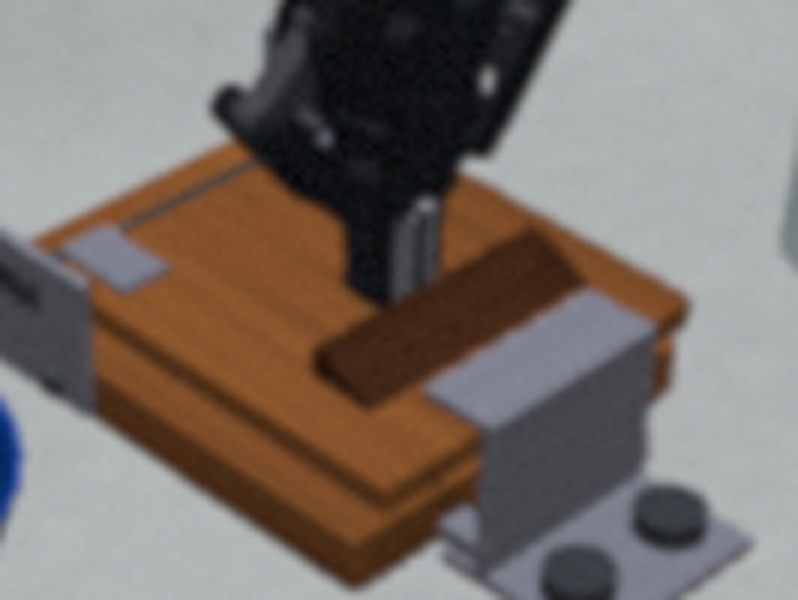

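The board has slid about 18–20 mm and is well under the lip; its corner moved from (340,465) to (385,500). I'll push on gently until it reaches the end stop.

Request:
step_arm([
  [[0,0,0],[2,0,0],0],
  [[0,0,0],[1,0,0],0],
  [[0,0,0],[0,0,0],0],
])

```text
time: 9.57
tool_pos: [0.5919, 0.1004, 0.1207]
tcp_rot: [3.131, 0.239, -0.028]
wrist_force: [-17.7, -3.2, 21.4]
width: -0.001
grip_force: 14.6
```

Request:
step_arm([
  [[0,0,0],[1,0,0],0],
  [[0,0,0],[1,0,0],0],
  [[0,0,0],[0,0,0],0],
])

```text
time: 9.82
tool_pos: [0.5923, 0.1005, 0.1203]
tcp_rot: [3.131, 0.239, -0.034]
wrist_force: [-21.5, -3.9, 24.5]
width: 0.002
grip_force: 16.2
```

It's at the end stop. I'll relax the forward push and lift off straight up.

Request:
step_arm([
  [[0,0,0],[-2,0,-1],0],
  [[0,0,0],[-1.5,0,-2],0],
  [[0,0,0],[0,0,-3],0],
  [[0,0,0],[0,0,-10],0],
  [[0,0,0],[0,0,-30],0],
])

```text
time: 10.23
tool_pos: [0.5907, 0.1002, 0.1604]
tcp_rot: [3.132, 0.238, -0.027]
wrist_force: [-0.2, 0.1, -0.5]
width: -0.003
grip_force: 0.0
```

Request:
step_arm([
  [[0,0,0],[0,0,-35],0],
  [[0,0,0],[0,0,-35],0],
  [[0,0,0],[-20,0,-30],0],
  [[0,0,0],[-20,0,0],0],
  [[0,0,0],[0,0,0],0],
])

```text
time: 10.65
tool_pos: [0.5555, 0.0947, 0.2692]
tcp_rot: [3.132, 0.238, -0.001]
wrist_force: [-0.9, 0.1, 0.2]
width: 0.002
grip_force: 0.0
```

```bash
python3 st.py; python3 - <<'E'
from plan import *
import cv2
a=read_camera("scene")[:,:,::-1]
cv2.imwrite("pics/k.png",cv2.resize(a[150:360,160:440],(800,600),interpolation=2))
E
```

```text
t 10.65 q [ 0.125  0.079  1.884 -0.     1.179  1.544]
R [[1.0, -0.0, -0.0], [-0.0, -1.0, -0.0], [-0.0, 0.0, -1.0]]
tcp press mm [-12.6  -0.  269.2] tip [-1.270e+01 -1.000e-01  1.966e+02] 0.0726 F [-0.9  0.2  0.2]
```

View pics/k.png

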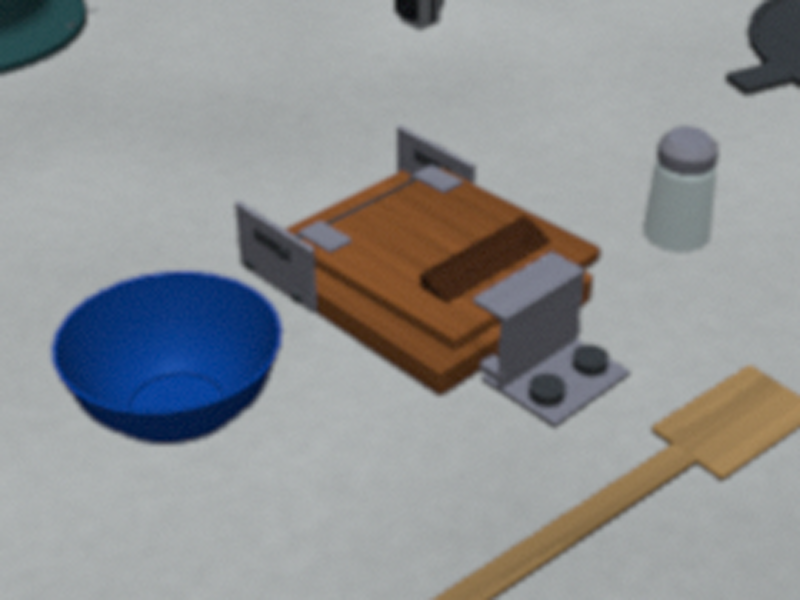

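The press stays shut with its front edge under the lip at (490,310). The gripper is clear of everything, and the bowl, shaker and spatula don't appear to have moved.

```bash
python3 -c "
from workcell import finish_job
print(finish_job())"
```

```text
the job is handed in; nothing more can be done
None
```

The arepa press is closed: its top board is folded flat and pushed fully forward under the lip, it stayed shut when I let go, the bowl, shaker and spatula were left alone, and the job is handed in.

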